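# Release the photometer's sample slide by feel and load a vial

## Robot

A 7-joint arm with a two-finger parallel gripper is mounted at the origin on a cart in front of the work surface, level with it; the furniture and walls round the work are solid. World frame = base frame: x ahead of the robot, y to its left, z up, the work surface at z = 0. Lengths are in m, angles in rad, forces in N, time in s.
With the tool pointing down it reaches from about 0.425 to 0.95 m from the base axis. Payload 4.7 kg.
Tool frame: the origin (TCP) lies between the finger pads; the fingertips stand 25 mm ahead of it and the grasp point (between the pads) lies 6 mm ahead of it; z points along the fingers, y is the line along which they close (so a half turn about z gives the same grasp; the last joint's range is limited). The gripper opens to 85 mm and grips with 20 to 120 N. Pads are 22 mm wide; open, the fingers measure 114 mm over their backs; the gripper's body (76 mm by 85 mm) begins 54 mm behind the grasp point. The pads swing forward as they close: fully open they stand 13 mm farther back than shut.
Start: joints at [-1.165, 0.469, -0.049, 1.532, 0.024, 1.141, -0.082], TCP at [0.284, 0.612, 0.256] pointing down, gripper open.
Joint ranges: [-2.59, 2.59], [-0.33, 1.99], [-1.39, 1.29], [0.1, 2.45], [-1.04, 4.18], [0.21, 1.99], [-2.66, 2.66]. Speed limits (rad/s): [2.57, 2.57, 3.14, 3.14, 3.14, 3.14, 3.14].

## Interface

Orientations are given as a 3x3 rotation matrix whose columns are the frame's x, y, z axes.
In Python, from rig import * gives the robot as it stands. Calls block until the motion is done:
- movep(position, orientation): joint-space move of the TCP to a pose.
- move_l(position, attitude=None, feed=0.15, until_force=None): straight line of the TCP; attitude=None keeps the orientation; feed is the mean speed in m/s. With until_force (N) it stops when the force on the tool has changed by that much, and returns True; else False.
- move_joints(angles): joint-space move.
- command_gripper(opening, newtons=None): finger opening in m; newtons is the grip in N (None keeps the last); returns when the fingers have stopped.
- sleep(seconds).
- inverse_kinematics(position, orientation): joint angles nearest the present ones, or None.
- sense(): the state.
- camera(name): name is "scene" or "top"; returns (picture, depth): 420x560x3 uint8, red, green, blue; 420x560 float32, m along the optical axis (not along the pixel's ray), 0 where there is no reading.
- camera_params(name): a dict with "K" (3x3 intrinsics, pixels), "position" and "rotation" of the camera in the world. Camera axes: x right, y down, z forward; pixel columns grow to the right and rows downward; lengths in m; the calibration is good to about 2 mm. A picture is of the moment at which its call begins. camera_params takes no time and is no camera call.
A pose or a line that the arm cannot do raises Unreachable and nothing moves.
- finish_job(): hands the job in; it is judged then, once.
The state is a dict: "time_s": time; "joint_pos": joint angles; "qd": joint speeds; "joint_efforts": joint torques, N m; "position": TCP position; "tcp_rot": TCP orientation; "wrist_force": force on the tool from outside, world axes, zero at the start; "ft_torque": the same for the moment, N m; "finger_gap": finger opening in m; "gripper_force": force on a finger pad.
Only numpy, scipy, OpenCV 4.12 (cv2) and the standard library are available. Lean on these libraries where they do the work, as an engineer would, in place of code of your own. Each camera call takes 0.05 s, during which the arm holds its last target. There are 200 camera calls.

## Task

The photometer's sample slide is locked by the unmarked shutter knob on top: turn the knob slowly clockwise until you feel the turning torque dip as the hidden notch catches, and let go of it there. Then draw the slide gently all the way out by its fin (never pull hard on it while it is still locked) and stand the red-capped one of the three vials on the photometer's right upright in the slide's well, leaving the slide out and the two white-capped vials where they are.

Things in the scene. Friction and masses are not known exactly. Their poses are not given: they have to be found in the camera images.
- photometer: Fixed white bench photometer, 240 mm deep (x) x 172 wide (y), flat deck 78 mm high, 110 mm high hump with display at the back (from x = +71). Origin: centre of its underside on the worktop; at yaw 0 its front (the slide's side) faces -x; front face at x = -120, knob axis at x = -5, y = 0.
- knob_grip (a point): On the shutter knob's axis, at the height to grip it, 104 mm above the worktop (26 above the deck). A black upright wing 46 mm long, 13 mm thick, from 84 to 117 mm above the worktop, on a collar of radius 24 mm (top at 85). The point's x axis runs along the wing, y across it (grip across y); they turn with it.
- shutter_knob (a joint): Turn of the knob, rad, growing clockwise from above; stops -0.1 and 2.3. Hidden notch 0.4 to 1.6 on from the start, random. Moving drag 0.1 to 0.2 N m (stopped, either sign may remain); in the notch a spring plunger pulls the knob on, up to 0.3, then holds it back: 0.4 or more to force through. Let go in the dip (0.07 either side) it settles at the centre, freeing the slide.
- sample_slide (a joint): How far the sample slide is drawn out of the photometer's front, m: 0 home, 0.075 fully out (stop); it moves along the photometer's -x. Locked, it has about 3 mm of play and then stands against the lock; free, it takes 1 to 3 N and stays where it is left.
- fin_grip (a point): In the middle of the black pull fin on the slide's grey front plate, 45 mm above the worktop, 18 mm before the plate (66 mm wide, top 67 mm high). Fin 34 mm long (photometer's x), 12 mm thick (y), from 16 to 60 mm above the worktop. The point's axes are the photometer's: grip across y. Moves with the slide.
- well (a point): Centre of the floor of the round well in the slide's aluminium tray: 28 mm in diameter, 12 mm deep, floor 14 mm and tray top 26 mm above the worktop, tray 52 mm wide (y). 37 mm behind the front plate and, slide fully out, 37 mm before the photometer's front; open at both sides (y) and above. Moves with the slide.
- vial_b_mid (a point): Centre, half-way up, of the loose red-capped glass vial: 21 mm diameter, 45 mm high, about 22 g, upright. Pinched at least 10 mm above this point it reaches the well's floor before the fingertips meet the tray.
- vial_a_mid (a point): Centre of a loose white-capped vial of the same size (bystander). The three vials stand on the worktop to the right of the photometer, at least 70 mm apart.
- vial_c_mid (a point): Centre of another loose white-capped vial of the same size (bystander).

How it is judged:
On the way:
1. the sample slide is drawn fully out (value of joint sample_slide above 0.068 m), for 0.2 s.
At the end, for the whole second after the job is handed in: The slide is out by more than 66 mm of its 75 mm and the red-capped vial stands at rest in the well: its axis within 6 mm of the well's, its foot within 4 mm of the well's floor, upright within 0.12 rad (value of joint sample_slide above 0.066 m and horizontal distance between vial_b_mid and well below 0.006 m and z of vial_b_mid in the frame of well between 0.018 and 0.0265 m and angle between vial_b_mid's own z axis and vertical below 0.12 rad and linear speed of vial_b below 0.01 m/s); the robot touches nothing.
It fails at once if the slide is pulled or pushed against its lock with more than 25 N (contact force between sample_slide and shutter_knob above 25 N).
It fails at once if the red-capped vial is tipped over (angle between vial_b_mid's own z axis and vertical above 0.6 rad).
It fails at once if a white-capped vial is moved by more than 20 mm (distance of any of vial_a_mid, vial_c_mid from where it was at the start of the episode above 0.02 m).
It also fails if it takes over 72 s, if anything falls off the work surface, if the arm or the gripper's body presses on something with over 40 N, if the wrist force passes 120 N, or if a joint passes its speed limit or range.

## Working session

There is one attempt and no reset: what is moved stays moved. The work goes in short steps, each a Python script; the robot and the scene stay as the last script left them, time stands still between calls to the robot, and variables do not carry over. Pictures are saved under pics/ and viewed, at most 10 in all, crops included, and the job is handed in when it is done.

```bash
mkdir -p pics; python3 - <<'E'
from rig import *
import cv2,numpy as np
for n in("scene","top"):
    p,d=camera(n); cv2.imwrite(f"pics/{n}0.png",p[:,:,::-1]); np.savez(f"{n}0.npz",p=p,d=d)
    c=camera_params(n); print(n,c["K"].round(1).tolist(),c["position"],np.round(c["rotation"],3).tolist())
s=sense(); print(s["time_s"],s["position"],s["tcp_rot"],s["wrist_force"])
E
ls
```

```text
scene [[451.9, 0.0, 275.8], [0.0, 451.9, 214.5], [0.0, 0.0, 1.0]] [-0.11840784 -0.72309753  0.4623003 ] [[0.67, -0.27, 0.692], [-0.742, -0.274, 0.611], [0.025, -0.923, -0.384]]
top [[395.4, 0.0, 274.8], [0.0, 395.4, 202.0], [0.0, 0.0, 1.0]] [ 0.5019495  -0.12357308  0.94768012] [[0.005, -0.997, 0.077], [-1.0, -0.007, -0.021], [0.022, -0.077, -0.997]]
0.1 [0.28412224 0.61178308 0.25537567] [[-9.06966410e-01  4.21202451e-01 -6.52887731e-04]
 [ 4.21202951e-01  9.06965045e-01 -1.57517251e-03]
 [-7.13201689e-05 -1.70362679e-03 -9.99998546e-01]] [-0.190309    0.04284368 -0.26802241]
pics
scene0.npz
top0.npz
```

View pics/scene0.png

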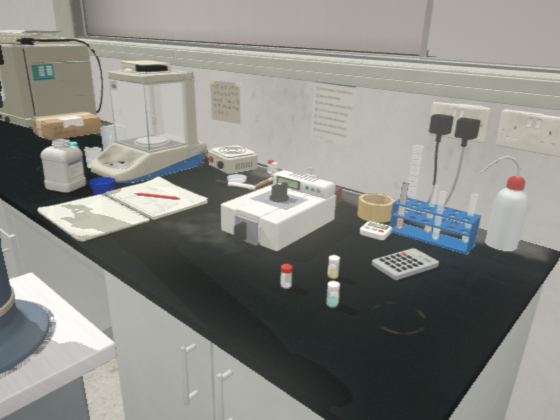

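View pics/top0.png

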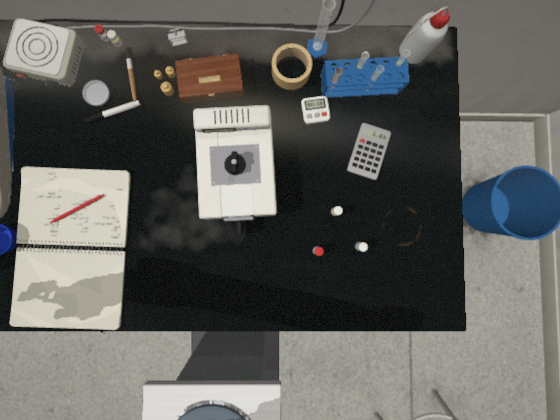

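The scene view shows the photometer in mid-bench with its front towards the robot, and the vials to its right. In the top view the knob is at about (235,163), the fin at (238,226), the red cap at (318,251), and the white caps at (337,211) and (362,247). Next I measure these.

```bash
cat > h.py <<'E'
import numpy as np,cv2
from rig import *
def cloud(n,d):
    c=camera_params(n);K=c["K"];v,u=np.mgrid[:d.shape[0],:d.shape[1]]
    r=np.stack([(u-K[0,2])/K[0,0],(v-K[1,2])/K[1,1],np.ones(d.shape)],-1)*d[...,None]
    return r@np.array(c["rotation"]).T+c["position"]
def plane(n,u,v,z):
    c=camera_params(n);K=c["K"];r=np.array(c["rotation"])@[(u-K[0,2])/K[0,0],(v-K[1,2])/K[1,1],1]
    return np.array(c["position"])+r*(z-c["position"][2])/r[2]
def R(a,flip=False): # tool down, closing axis y at angle a in the world
    y=np.array([np.cos(a),np.sin(a),0]);z=np.array([0,0,-1.]);return np.stack([np.cross(y,z),y,z],1)
E
python3 - <<'E'
from h import *
f=np.load("top0.npz");p,d=f["p"],f["d"];P=cloud("top",d);z=P[...,2];p=p.astype(int)
box=np.zeros(d.shape,bool);box[90:250,180:290]=1
br=p.sum(2)
m=box&(z>.07)&(z<.09)
r=cv2.minAreaRect(P[m][:,:2].astype(np.float32));print("deck",m.sum(),r,np.median(z[m]))
m=box&(z>.07)&(z<.13);r=cv2.minAreaRect(P[m][:,:2].astype(np.float32));print("body",r,cv2.boxPoints(r).round(4).tolist())
m=box&(z>.1)&(z<.125)&(np.hypot(*(P[...,:2]-plane("top",235,163,.11)[:2]).transpose(2,0,1))<.04)
q=P[m][:,:2];w,V=np.linalg.eigh(np.cov(q.T));print("wing",m.sum(),q.mean(0),(q.max(0)+q.min(0))/2,w**.5,V[:,1],z[m].max(), cv2.minAreaRect(q.astype(np.float32)))
m=box&(z>.05)&(z<.068)&(P[...,0]<.53);q=P[m];print("fin/plate",m.sum(),q.min(0),q.max(0))
for n,mm in (("red",(p[...,0]>120)&(p[...,1]<80)),("white",br>400)):
    b=np.zeros(d.shape,bool);b[195:270,300:380]=1
    k,l,s,c=cv2.connectedComponentsWithStats((mm&b).astype(np.uint8))
    for i in range(1,k):
        if s[i,4]>10: print(n,s[i],c[i],plane("top",*c[i],.045),np.median(z[l==i]))
print(plane("top",238,234,.06))
g=cv2.resize(p[90:250,180:290].astype(np.uint8)[:,:,::-1],None,fx=3.6,fy=3.6,interpolation=2);cv2.imwrite("pics/c1.png",g)
E
```

```text
deck 6487 ((0.6533582210540771, -0.05206553637981415), (0.23813647031784058, 0.1720716506242752), 3.6550958156585693) 0.07773038877981253
body ((0.6558616161346436, -0.05190562456846237), (0.24315334856510162, 0.1720716506242752), 3.6550958156585693) [[0.5289999842643738, 0.026200000196695328], [0.5400000214576721, -0.14550000429153442], [0.7827000021934509, -0.12999999523162842], [0.7717000246047974, 0.04170000180602074]]
wing 155 [ 0.65171651 -0.05277773] [ 0.65249169 -0.05203697] [0.00430561 0.0130986 ] [-0.9987871   0.04923744] 0.1200975713486494 ((0.6524434685707092, -0.052025776356458664), (0.01714794710278511, 0.04447779059410095), 86.1521224975586)
fin/plate 88 [ 0.49810972 -0.06706999  0.05103194] [ 0.52949878 -0.02941193  0.06498333]
red [315 247   9   9  62] [318.87096774 250.9516129 ] [ 0.46061374 -0.24353935  0.045     ] 0.04375980692033543
white [331 206  12   9  84] [336.64285714 210.35714286] [ 0.55332212 -0.28471369  0.045     ] 0.043176438168941456
white [356 242  12  10  84] [361.96428571 246.36904762] [ 0.47143356 -0.34214167  0.045     ] 0.04330113416090353
[ 0.49812445 -0.06054884  0.06      ]
```

View pics/c1.png

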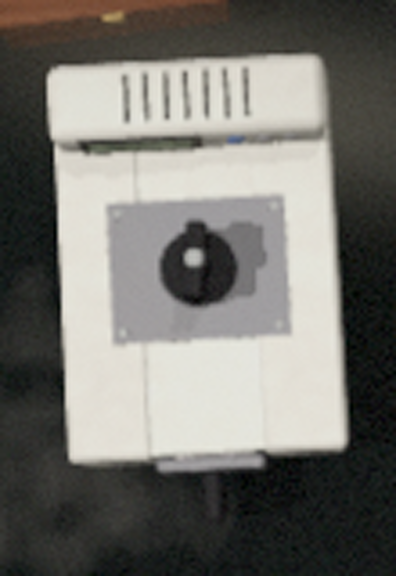

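The crop shows the knob wing roughly along the photometer's x, the fin at crop (213,495) and the white deck. The measured heights (78 mm deck, 172×240 mm body) agree with the given sizes. Next I go to the knob and check the IK over the whole turn.

```bash
python3 - <<'E'
from h import *
k=np.array([.6505,-.0525,.113])
for a0 in(1.52,1.52-np.pi):
    for da in(0,.8,1.75):
        q=inverse_kinematics(k,R(a0-da));print(a0,da,None if q is None else np.round(q,2))
E
```

```text
1.52 0 [-0.12  0.58  0.19  1.73 -0.14  0.85  1.65]
1.52 0.8 [-0.22  0.59  0.34  1.73 -0.25  0.86  0.95]
1.52 1.75 [-0.36  0.63  0.54  1.74 -0.4   0.88  0.13]
-1.621592653589793 0 [-0.43  0.66  0.65  1.75 -0.49  0.91 -1.19]
-1.621592653589793 0.8 [-0.67  0.87  1.11  1.76 -0.87  1.1  -1.68]
-1.621592653589793 1.75 [ 0.74  0.92 -1.18  1.67  0.91  1.2   2.23]
```

```bash
python3 - <<'E'
from h import *
k=np.array([.6505,-.0525,.113]);a0=1.52
movep([.46,.2,.28],R(a0));movep(k+[0,0,.08],R(a0))
command_gripper(.05);print(sense()["time_s"])
print(move_l(k,feed=.1,until_force=8));command_gripper(0,60)
s=sense();print(s["time_s"],s["position"],s["finger_gap"],s["gripper_force"],s["wrist_force"],s["ft_torque"])
for i in range(1,6):
    move_l(k,R(a0-.03*i));s=sense();y=s["tcp_rot"][:,1];print(s["time_s"],np.arctan2(y[1],y[0]).round(3),np.round(s["ft_torque"],3),np.round(s["wrist_force"],1))
E
```

```text
3.425
False
4.8 [ 0.65084445 -0.05258018  0.11375849] 0.012108345905360259 59.06280755996704 [-0.76404646 -0.36714889  3.22656944] [0.00926133 0.17194583 0.02325868]
5.05 1.49 [-0.009  0.298 -0.136] [-0.9  0.8  6.2]
5.3 1.46 [ 0.032  0.314 -0.068] [-1.8  0.2  5.7]
5.55 1.43 [-0.035  0.253 -0.085] [-1.8  0.4  5.7]
5.8 1.4 [-0.01   0.258 -0.053] [-1.7  1.   5.4]
6.05 1.37 [ 0.071  0.287 -0.065] [-1.  -0.   4.3]
```

```bash
cat > turn.py <<'E'
from h import *
k=np.array([.6505,-.0525,.113]);a=1.37;dip=False;T=[-.07];base=-.07
while a>1.52-1.75:
    a-=.02 if dip else .03
    move_l(k,R(a));s=sense();t=s["ft_torque"][2];T.append(t)
    print(s["time_s"],round(a,3),round(t,3),np.round(s["wrist_force"],1),round(s["finger_gap"],4))
    if t<base-.13: dip=True
    if dip and t>base-.02 or t>base+.2: break
    if not dip: base=np.median(T[-12:])
E
python3 turn.py
```

```text
6.3 1.34 -0.094 [-1.7  1.   5.7] 0.0121
6.55 1.31 -0.067 [-0.6  0.4  4.5] 0.0123
6.8 1.28 -0.105 [-1.1  0.7  5.9] 0.0119
7.05 1.25 -0.113 [-0.9  0.7  5.8] 0.0118
7.3 1.22 -0.078 [-1.3  0.2  5.4] 0.0121
7.55 1.19 -0.144 [-1.6  1.3  5.1] 0.0123
7.8 1.16 -0.09 [-0.8  0.2  5.6] 0.0122
8.05 1.13 -0.156 [-1.4  0.8  4.8] 0.0118
8.3 1.1 -0.154 [-0.4  0.9  5.6] 0.012
8.55 1.07 -0.082 [-0.9  1.   6.6] 0.0122
8.8 1.04 -0.11 [-1.4  0.4  5.7] 0.0119
9.05 1.01 -0.056 [-1.2  1.2  5.4] 0.0119
9.3 0.98 -0.077 [-1.7  0.8  6. ] 0.0119
9.55 0.95 -0.062 [-1.2  0.6  4.4] 0.0121
9.8 0.92 -0.142 [-0.   1.7  5.7] 0.0119
10.05 0.89 -0.085 [-1.3  1.6  6. ] 0.0121
10.3 0.86 -0.07 [-1.3  1.3  5.9] 0.0116
10.55 0.83 -0.078 [-0.5  0.9  6.2] 0.0118
10.8 0.8 0.025 [-0.1  1.1  6.1] 0.0121
11.05 0.77 -0.117 [-0.2  0.6  4.7] 0.0123
11.3 0.74 -0.079 [-0.8  1.6  5.9] 0.0122
11.55 0.71 -0.109 [-0.9  0.5  4.9] 0.0119
11.8 0.68 -0.051 [-0.6  2.6  4.4] 0.0123
12.05 0.65 -0.015 [-1.   1.5  6.1] 0.0121
12.3 0.62 -0.114 [0.3 1.3 5.2] 0.012
12.55 0.59 -0.074 [0.2 1.6 6.1] 0.0119
12.8 0.56 -0.151 [0.2 1.3 5.6] 0.0116
13.05 0.53 -0.095 [-0.5  1.6  5.8] 0.0121
13.3 0.5 -0.056 [0.5 1.9 5.5] 0.0121
13.55 0.47 -0.125 [-0.9  1.9  5.6] 0.0123
13.8 0.44 0.001 [-0.2  1.4  5.2] 0.0122
14.05 0.41 -0.033 [1.1 0.9 6.5] 0.0121
14.3 0.38 -0.203 [-0.4  2.1  5. ] 0.0119
14.55 0.35 -0.348 [0.1 3.  5.4] 0.0121
14.8 0.33 -0.333 [0.2 2.7 5.9] 0.0121
15.05 0.31 -0.261 [0.3 2.3 4.9] 0.0123
15.3 0.29 -0.09 [0.9 1.1 5. ] 0.0118
```

Torque dipped to −0.35 N m and climbed back to its baseline at about 0.29 rad, which is the notch centre. I let go there and try the fin gently.

```bash
python3 - <<'E'
from h import *
yaw=.0638;u=np.array([np.cos(yaw),np.sin(yaw),0])
C=np.array([.6543,-.0520,0]);af=np.pi/2+yaw
command_gripper(.05)
p=sense()["position"];move_l(p+[0,0,.09],feed=.2)
F=C-.140*u+[0,0,.051]
movep(F+[0,0,.09],R(af));move_l(F,feed=.12,until_force=8)
s=sense();print(s["time_s"],s["position"],F)
f0=s["wrist_force"];command_gripper(0,40)
s=sense();print(s["finger_gap"],s["wrist_force"]-f0,s["position"])
hit=move_l(s["position"]-.010*u,feed=.015,until_force=9)
s2=sense();print(hit,s2["time_s"],(s2["position"]-s["position"])@u,s2["wrist_force"]-f0)
p,d=camera("top");cv2.imwrite("pics/t2.png",cv2.resize(p[130:270,170:350,::-1],None,fx=4,fy=4))
E
```

```text
18.3583 [ 0.51518281 -0.06100619  0.05149328] [ 0.51458483 -0.06092594  0.051     ]
0.011407337090325416 [-1.25511365 -3.2872361   5.74154829] [ 0.51501714 -0.06134293  0.05167162]
False 19.575 -0.010270273601843112 [-0.36190113 -2.60552041  5.51475886]
```

View pics/t2.png

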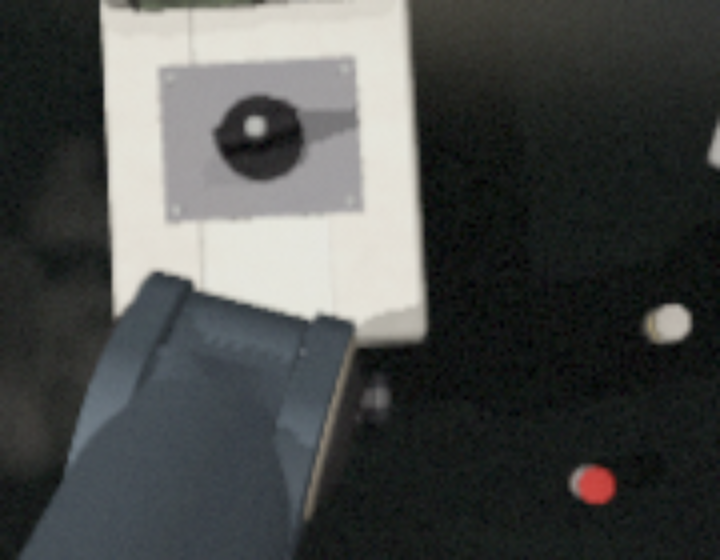

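The slide has moved 10 mm against almost no force, well past its 3 mm of play, so it is free. In the picture the wing is now turned across the photometer, and the red cap is at crop (596,485). I draw the slide on to its stop.

```bash
python3 - <<'E'
from h import *
yaw=.0638;u=np.array([np.cos(yaw),np.sin(yaw),0])
s=sense();p0=s["position"];f0=s["wrist_force"]
try: hit=move_l(p0-.070*u,feed=.03,until_force=10)
except Unreachable: print("unreach");hit=move_l(p0-.064*u,feed=.03,until_force=10)
s=sense();print(hit,s["time_s"],s["position"],(s["position"]-p0)@u,s["wrist_force"]-f0)
command_gripper(.05);move_l(sense()["position"]+[0,0,.09],feed=.2)
movep([.5,.2,.25],R(1.63))
print(sense()["time_s"])
for n in("top","scene"):
    p,d=camera(n);np.savez(n+"3.npz",p=p,d=d)
    b=(slice(190,280),slice(190,350)) if n=="top" else (slice(190,320),slice(200,360))
    cv2.imwrite(f"pics/{n}3.png",cv2.resize(p[b][:,:,::-1],None,fx=4.5,fy=4.5,interpolation=cv2.INTER_CUBIC))
    q=p.astype(int);m=(q[...,0]>110)&(q[...,1]<80)&(q[...,2]<80);k=np.zeros_like(m);k[b]=1
    _,l,st,c=cv2.connectedComponentsWithStats((m&k).astype(np.uint8));i=1+st[1:,4].argmax()
    P=cloud(n,d);print(n,st[i],c[i],plane(n,*c[i],.043 if n=="top" else .04),np.median(P[l==i],0))
E
```

```text
True 21.5833 [ 0.44014522 -0.0661752   0.05167893] -0.06475879650060187 [ 2.19009155  1.38547274 -3.61264212]
23.7667
top [315 247   9   9  65] [318.96923077 251.12307692] [ 0.46013492 -0.24402844  0.043     ] [ 0.46047297 -0.24407346  0.04377135]
scene [281 264  12   9  51] [286.92156863 269.23529412] [ 0.4575077  -0.24570345  0.04      ] [ 0.45316468 -0.24780321  0.04086883]
```

View pics/top3.png

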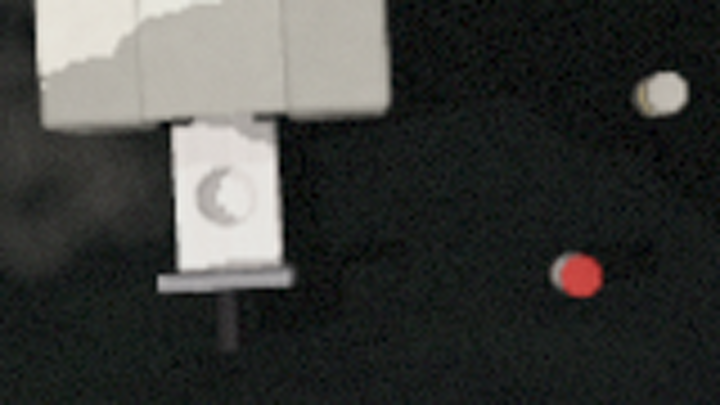

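View pics/scene3.png

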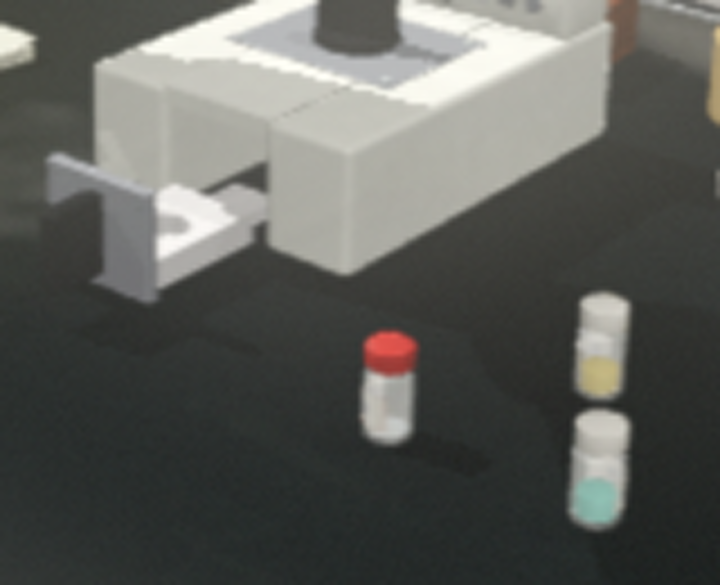

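Both views show the slide out on its stop. The well is at top crop (227,195), the red-capped vial is upright at (580,275), and the white vials have not moved. I compare the well's ray with the geometry, then pick.

```bash
python3 - <<'E'
from h import *
yaw=.0638;u=np.array([np.cos(yaw),np.sin(yaw),0]);w=np.array([-u[1],u[0],0]);af=np.pi/2+yaw
W1=plane("top",240.06,232.9,.026);print("cam",W1,"geom",np.array([.6543,-.052,0])-.157*u)
fin=np.array([.44014522,-.0661752,0]);print("lateral cam-fin",(W1-fin)@w,"along",(W1-fin)@u)
f=np.load("top3.npz");P=cloud("top",f["d"]);m=np.zeros(P.shape[:2],bool);m[215:252,226:256]=1
m&=(P[...,2]>.02)&(P[...,2]<.032);q=P[m];q=q-fin;print("tray y range",np.percentile(q@w,[2,98]),"x",np.percentile(q@u,[2,98]))
V=np.array([.4607,-.2437,.041])
command_gripper(.037);movep(V+[0,0,.10],R(af));
print(move_l(V,feed=.12,until_force=6))
command_gripper(0,20);s=sense();print(s["time_s"],s["position"],s["finger_gap"],s["gripper_force"])
move_l(s["position"]+[0,0,.085],feed=.15)
s=sense();print(s["time_s"],s["finger_gap"],s["position"])
for n in("scene",):
    p,d=camera(n);cv2.imwrite("pics/s4.png",cv2.resize(p[150:320,190:390,::-1],None,fx=3.5,fy=3.5,interpolation=cv2.INTER_CUBIC))
E
```

```text
cam [ 0.50054688 -0.06287381  0.026     ] geom [ 0.49761942 -0.06200981  0.        ]
lateral cam-fin -0.0005563377678251844 along 0.06048925373542306
tray y range [-0.02510709  0.02571815] x [0.02461239 0.09751464]
False
27.0833 [ 0.46125746 -0.24394275  0.04177541] 0.019843348830505928 21.005738642361393
27.8083 0.020057905215780013 [ 0.4607946  -0.24337935  0.12617634]
```

View pics/s4.png

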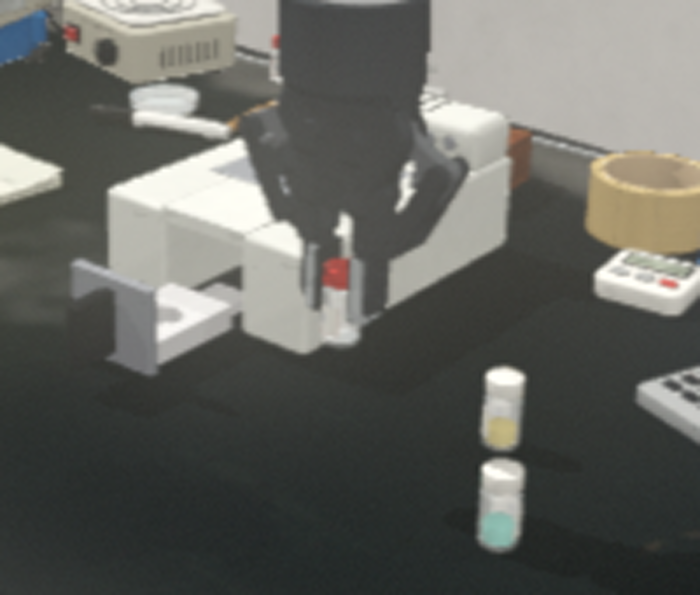

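The vial is held upright, with its cap at crop (337,273). The camera and geometry differ by 3 mm along the slide, so I settle that from the stored depth picture. The well lies midway between plate and front face.

```bash
python3 - <<'E'
from h import *
yaw=.0638;u=np.array([np.cos(yaw),np.sin(yaw),0]);w=np.array([-u[1],u[0],0])
fin=np.array([.44014522,-.0661752,0])
f=np.load("top3.npz");p=f["p"].astype(int);P=cloud("top",f["d"])-fin;x=P@u;y=P@w;z=P[...,2]
for n,m in(("plate",(z>.055)&(z<.075)&(x<.05)&(x>0)&(abs(y)>.01)&(abs(y)<.028)),("fin",(z>.04)&(z<.065)&(abs(y)<.012)&(x<.015)&(x>-.03)),("front",(z>.07)&(abs(y)>.04)&(abs(y)<.08)&(x>.05)&(x<.15))):
    print(n,m.sum(),[(round(c,3),x[m&(abs(y-c)<.006)].min().round(4),x[m&(abs(y-c)<.006)].max().round(4)) for c in(-.06,-.045,-.02,0,.02,.045,.06) if (m&(abs(y-c)<.006)).any()])
print("well floor depth", [(round(a,3),np.median(z[(abs(y)<.004)&(abs(x-a)<.0015)]).round(4)) for a in np.arange(.036,.084,.002)])
print(p[222:246,240].sum(1))
print(P[222:246,240]@u)
E
```

```text
plate 63 [(-0.02, np.float64(0.0169), np.float64(0.0238)), (0.02, np.float64(0.0171), np.float64(0.0238))]
fin 80 [(0, np.float64(-0.0154), np.float64(0.0138))]
front 1752 [(-0.06, np.float64(0.058), np.float64(0.15)), (-0.045, np.float64(0.0994), np.float64(0.1484)), (0.045, np.float64(0.1001), np.float64(0.1492)), (0.06, np.float64(0.0988), np.float64(0.15))]
well floor depth [(np.float64(0.036), np.float64(0.0255)), (np.float64(0.038), np.float64(0.0264)), (np.float64(0.04), np.float64(0.0273)), (np.float64(0.042), np.float64(0.0251)), (np.float64(0.044), np.float64(0.025)), (np.float64(0.046), np.float64(0.0232)), (np.float64(0.048), np.float64(0.0147)), (np.float64(0.05), np.float64(0.012)), (np.float64(0.052), np.float64(0.0131)), (np.float64(0.054), np.float64(0.0137)), (np.float64(0.056), np.float64(0.0134)), (np.float64(0.058), np.float64(0.0111)), (np.float64(0.06), np.float64(0.0123)), (np.float64(0.062), np.float64(0.0126)), (np.float64(0.064), np.float64(0.0135)), (np.float64(0.066), np.float64(0.0142)), (np.float64(0.068), np.float64(0.0141)), (np.float64(0.07), np.float64(0.0143)), (np.float64(0.072), np.float64(0.0152)), (np.float64(0.074), np.float64(0.0128)), (np.float64(0.076), np.float64(0.0275)), (np.float64(0.078), np.float64(0.0274)), (np.float64(0.08), np.float64(0.0256)), (np.float64(0.082), np.float64(0.0259)), (np.float64(0.084), np.float64(0.0264))]
[648 647 647 648 632 559 558 657 681 682 683 681 683 670 653 608 549 551
 626 680 681 677 678 678]
[0.08565152 0.08335355 0.08111994 0.07885108 0.07642538 0.0743748
 0.07202582 0.0696605  0.06734617 0.06496715 0.06262524 0.06029351
 0.05795586 0.05561858 0.05328158 0.05097291 0.04861467 0.04640291
 0.04410381 0.04179972 0.03948025 0.03724558 0.03489212 0.0326213 ]
```

The depth shows the well spanning 47–75.5 mm from the fin point. That is the right diameter, and its centre at 61.3 mm agrees with plate + 37 and front − 37. I place the vial there.

```bash
python3 - <<'E'
from h import *
yaw=.0638;u=np.array([np.cos(yaw),np.sin(yaw),0])
W=np.array([.44014522,-.0661752,0])+.0613*u
move_l(W+[0,0,.126],feed=.15);s=sense();f0=s["wrist_force"];print(s["time_s"],s["position"],s["finger_gap"])
move_l(W+[0,0,.075],feed=.1)
hit=move_l(W+[0,0,.0545],feed=.03,until_force=5)
s=sense();print(hit,s["position"],s["wrist_force"]-f0,s["finger_gap"])
if s["position"][2]<.059:
    command_gripper(.036);move_l(sense()["position"]+[0,0,.1],feed=.12);movep([.5,.2,.25],R(1.63))
s=sense();print(s["time_s"])
for n in("top","scene"):
    p,d=camera(n);np.savez(n+"5.npz",p=p,d=d)
a=np.load("top5.npz")["p"][195:265,195:345];b=np.load("scene5.npz")["p"][200:270,190:340]
cv2.imwrite("pics/f5.png",cv2.resize(np.vstack([a,b])[:,:,::-1],None,fx=4.2,fy=4.2,interpolation=cv2.INTER_CUBIC))
p,d=np.load("top5.npz")["p"].astype(int),np.load("top5.npz")["d"];m=(p[...,0]>110)&(p[...,1]<80)&(p[...,2]<80);m[:200]=0;m[:,:200]=0;m[265:]=0;m[:,350:]=0
v,uu=np.nonzero(m);print(m.sum(),plane("top",uu.mean(),v.mean(),.058),np.median(cloud("top",d)[m],0),W)
E
```

```text
29.25 [ 0.50109498 -0.06329419  0.12606026] 0.02018129913443922
True [ 0.50154574 -0.06211901  0.05570189] [-1.43987155 -0.05743621  5.72502393] 0.020088674079821563
32.9
41 [ 0.50101419 -0.06282428  0.058     ] [ 0.5003886  -0.06266743  0.05833806] [ 0.5013205  -0.06226691  0.        ]
```

View pics/f5.png

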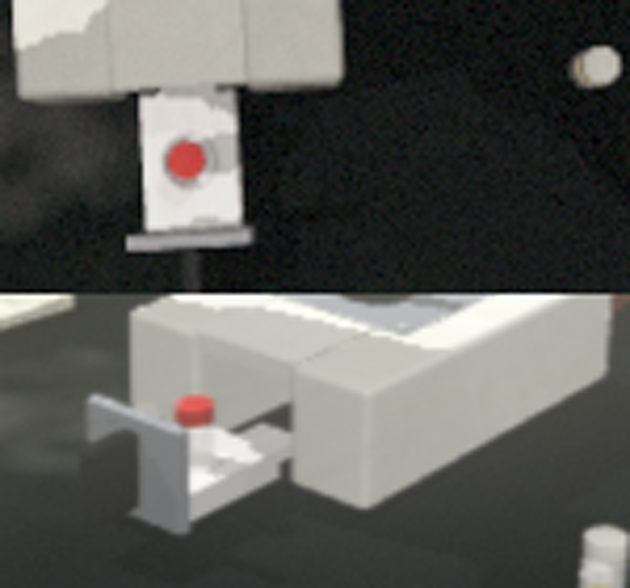

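The red cap is centred in the well at (185,160), its top is 58 mm high as expected (14 + 45), and the slide is still fully out. I hand the job in.

```bash
python3 -c "
from rig import *
print(finish_job())"
```

```text
the job is handed in; nothing more can be done
None
```

The red-capped vial stands upright in the well of the fully drawn slide, the white-capped vials were not touched, and I handed the job in at about 33 s of the 72 s allowed; no verdict came back.

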